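# Raise the fume hood sash to the marked height

### The arm

A 6-joint arm with a two-finger parallel gripper is mounted at the origin on a cart in front of the work surface, level with it; the furniture and walls round the work are solid. World frame = base frame: x ahead of the robot, y to its left, z up, the work surface at z = 0. Lengths are in m, angles in rad, forces in N, time in s.
With the tool pointing down it reaches from about 0.35 to 0.775 m from the base axis. Payload 7.3 kg.
Tool frame: the origin (TCP) lies at the centre of the arm's flange, where the gripper is bolted on; the fingertips stand 178 mm ahead of it and the grasp point (between the pads) lies 159 mm ahead of it; x points along the fingers, y is the direction in which the jaws open and shut, and the axes are right-handed (so a half turn about x gives the same grasp; the last joint's range is limited). The gripper opens to 92 mm and grips with 3 to 60 N. Pads are 19 mm wide; open, the fingers measure 130 mm over their backs; the gripper's body (75 mm by 190 mm) begins 47 mm behind the grasp point.
Start: joints at [-1.378, 0.342, 1.524, -0, 1.275, -0.146], TCP at [0.175, -0.495, 0.405] pointing down, gripper open.
Joint ranges: [-2.53, 2.53], [-0.77, 2.02], [0.04, 2.7], [-1, 4.14], [0.28, 2.66], [-3.11, 3.11]. Speed limits (rad/s): [2.57, 2.57, 3.14, 3.14, 3.14, 3.14].

### API

Orientations are given as [roll, pitch, yaw] about the fixed x, y, z axes, in that order (R = Rz(yaw) Ry(pitch) Rx(roll)).
In Python, from cell import readout, cams, workorder gives the robot as it stands.
- The arm moves only by the shell command python3 -m inch 'ROWS' [FORCE]. ROWS is text: rows parted by semicolons, each of 5 numbers parted by spaces: the shift along the world's x, y, z in mm, then the turn about the world's z in rad, then the opening, from 0 (shut) to 1 (fully open). A call has 1 to 8 rows; each row shifts and turns the commanded pose from where the row before left it; what a row does not reach is not made up. A row lasts 1/12 s, in which the tool goes at most 41.7 mm and 7.16 degrees, less where a joint would pass 70% of its speed; a pose out of reach is approached as far as the arm can. A call is refused whole if a number of a shift passes 41.7 or a number of a turn 0.125, either way. A call with a gripper value outside its range is refused whole. The fingers move at their own pace and stop on an object; FORCE is the grip in N (left out, the last holds). Time passes only in rows, so rows that do not move let the fingers close. It gives the time, the measured TCP pose, the force and the opening at its end, in the units of the state.
- readout.observe(): the state, without advancing time (a new reading comes with each control period).
- cams.read_camera(name): name is "scene" or "top"; returns a dict with "color" (384x512x3 uint8, red, green, blue), "fx", "fy", "cx", "cy" (pixels), "dist_coeffs" ([k1, k2, p1, p2, k3] as OpenCV has them; the pictures are not rectified), "world_to_cam" (4x4, takes a point from world to camera coordinates). Camera axes: x right, y down, z forward; pixel columns grow to the right and rows downward; lengths in m; the calibration is good to about 2 mm. A picture is of the moment at which its call begins. There is no depth.
- workorder.hand_in(): hands the job in, once; it reports no verdict.
The state is a dict: "time": time; "qpos": joint angles; "qvel": joint speeds; "joint_efforts": joint torques, N m; "tool_pos": TCP position; "tool_rot": TCP orientation; "contact_force": force on the tool from outside, world axes, zero at the start; "torque": the same for the moment, N m; "opening": finger opening in m.
Only numpy, scipy, OpenCV 4.12 (cv2) and the standard library are available. Lean on these libraries where they do the work, as an engineer would, in place of code of your own. Each camera call takes 0.05 s, during which the arm holds its last target.

### The job

Open the small white fume hood: with the fingertips under its yellow front lip, push the counterweighted sash up until the red pointer at the lip's right end is level with the green clip on the right-hand post, then leave the sash there and draw back. Only push the sash, do not pinch or grip its lip, and do not disturb the beaker inside or any of the things standing or lying around.

Things in the scene. Friction and masses are not known exactly. Their poses are not given: they have to be found in the camera images.
- hood: White bench-top fume hood, fixed, 124 deep x 284 wide x 502 mm high. Origin: centre of its underside; x to its back, y to its left, z up; its open front faces -x, 62 mm from the origin. Floor 14 mm thick. Front posts 26 mm wide at y = -129 and +129 mm. Above 310 mm a fixed fascia closes the front; the pane rises behind it. Place and yaw vary.
- sash (a joint): Height of the sliding sash in m, 0 to 0.17: 0 = lowest, grows as the sash goes up (straight up, world z). The clear sash is counterweighted: about 3 to 4 N of upward push moves it, and it stays where it is left. At 0 the centre line of the lip's front bar is 80 mm above the worktop.
- lip (a point): Middle of the front bar of the yellow lip (pushed from beneath) on the sash's lower edge. Bar: round, 12 mm thick, 220 mm long, 105 mm in front of the hood's origin, foremost of all. A 5 mm shelf runs back 64 mm from it to the pane; above, a black cover slopes up to 37 mm. Below the lip the front is open. Axes as the hood's: x to the back, y along the bar.
- pointer (a point): Tip of the red pointer, 5 mm high, at the right end of the lip (37 mm behind the bar, 118 mm to the right of its middle), at the same height as the bar's centre line. It moves with the sash.
- mark: Green clip, a bar 30 wide x 8 mm high on the front of the hood's right-hand post with a 20 mm high side piece and a black screw; fixed. Origin: on the front face of the post, middle of the bar's height: the height that the pointer must reach. z up. It sits at another height each time, 56 to 148 mm above the pointer's start.
- beaker: Glass beaker with a stirring rod, 73 mm across, 136 mm high, standing loose in the hood on its floor. Origin: centre of its underside. Leave alone.
- stain_jar: Violet staining jar with black lid, 56 mm across, 115 mm high, loose, standing to one side in front of the hood. Origin: centre of its underside. Leave alone.
- specimen_cup_c: Specimen cup with yellow screw lid, 60 mm across, 64 mm high, loose, standing to one side in front of the hood. Origin: centre of its underside. Leave alone.
- oil_bottle: Brown dropper bottle with black cap, 27 mm across, 60 mm high, loose, behind the microscope on the left. Origin: centre of its underside. Leave alone.
- tape_roll: Roll of beige tape lying flat, 104 mm across, 25 mm high, loose, left of the microscope. Origin: centre of its underside. Leave alone.

How it is judged:
On the way:
1. the sash is pushed up with the fingers under its yellow lip to within 4 cm of the mark ((contact force between the fingers and sash_c3 above 0.5 N or contact force between the fingers and sash_c4 above 0.5 N) and z of pointer in the frame of mark above -0.04 m), for 0.1 s.
At the end, for the whole second after the job is handed in: The pointer is within 8 mm of the mark's height, the sash is at rest (under 4 mm/s) and the five loose things are within 20 mm of where they stood (z of pointer in the frame of mark between -0.008 and 0.008 m and velocity of joint sash between -0.004 and 0.004 m/s and distance of each of beaker, stain_jar, specimen_cup_c, oil_bottle, tape_roll from where it was at the start of the episode below 0.02 m); the robot touches nothing.
It fails at once if the lip is gripped: fingers press on its cover and its bar at the same time ((contact force between the fingers and sash_c3 above 3 N or contact force between the fingers and sash_c4 above 3 N) and contact force between the fingers and sash_c5 above 3 N).
It fails at once if one of the five loose things is shifted by more than 20 mm or lifted (distance of any of beaker, stain_jar, specimen_cup_c, oil_bottle, tape_roll from where it was at the start of the episode above 0.02 m).
It fails at once if the beaker, staining jar, specimen cup, oil bottle or tape roll is knocked over (angle between any of beaker, stain_jar, specimen_cup_c, oil_bottle, tape_roll's own z axis and vertical above 0.35 rad).
It also fails if it takes over 38 s, if anything falls off the work surface, if the arm or the gripper's body presses on something with over 40 N, if the wrist force passes 120 N, or if a joint passes its speed limit or range.

## Working session

There is one attempt and no reset: what is moved stays moved. The work goes in short steps, Python scripts to look and compute and a shell command to move; the robot and the scene stay as the last step left them, time stands still between calls to the robot, and variables do not carry over. Pictures are saved under pics/ and viewed, and the job is handed in when it is done.

```bash
mkdir -p pics; ls; python3 - <<'E'
from cell import readout, cams
import cv2, numpy as np
s=readout.observe(); print({k:np.round(v,3) for k,v in s.items()})
for n in ("scene","top"):
    c=cams.read_camera(n); cv2.imwrite(f"pics/{n}0.png",cv2.cvtColor(c["color"],cv2.COLOR_RGB2BGR))
    print(n,c["fx"],c["fy"],c["cx"],c["cy"],c["dist_coeffs"]);print(np.round(c["world_to_cam"],4))
E
```

```text
pics
{'time': np.float64(0.0), 'qpos': array([-1.378,  0.343,  1.525,  0.   ,  1.275, -0.146]), 'qvel': array([-0.   ,  0.001,  0.   , -0.002, -0.001, -0.001]), 'joint_efforts': array([-1.0000e-03, -4.3125e+01, -2.4422e+01,  7.2000e-02,  5.6000e-02,
       -0.0000e+00]), 'tool_pos': array([ 0.174, -0.495,  0.404]), 'tool_rot': array([-1.719,  1.569,  1.761]), 'contact_force': array([-0.208,  0.679,  0.436]), 'torque': array([-0.033, -0.017,  0.026]), 'opening': np.float64(0.092)}
scene 476.68346398378236 476.68346398378236 262.93657141143126 193.67837057681427 [-0.08647672  0.          0.          0.          0.        ]
[[ 0.0989 -0.9951  0.0021 -0.0876]
 [-0.5653 -0.0579 -0.8229  0.4393]
 [ 0.819   0.0802 -0.5682  0.9851]
 [ 0.      0.      0.      1.    ]]
top 469.0463066950589 469.0463066950589 261.5511415015995 193.1433324917193 [-0.10722728  0.          0.          0.          0.        ]
[[-0.3173 -0.9482  0.0155  0.1424]
 [-0.7472  0.2399 -0.6198  0.5312]
 [ 0.584  -0.2083 -0.7846  1.2054]
 [ 0.      0.      0.      1.    ]]
```

View pics/scene0.png

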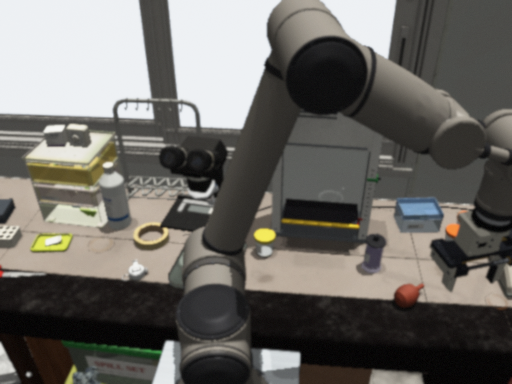

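View pics/top0.png

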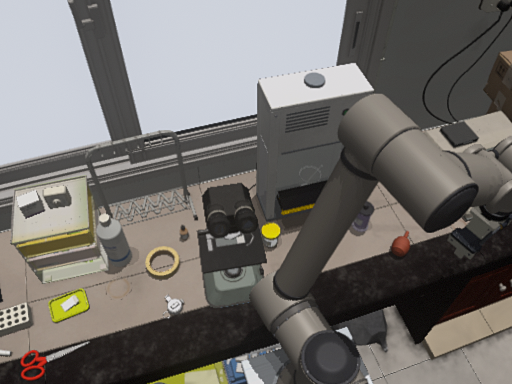

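```bash
python3 - <<'E'
import cv2
a=cv2.imread("pics/scene0.png");b=cv2.imread("pics/top0.png")
cv2.imwrite("pics/s0c.png",cv2.resize(a[160:270,260:400],None,fx=5,fy=5,interpolation=cv2.INTER_CUBIC))
cv2.imwrite("pics/s0g.png",cv2.resize(a[190:310,400:512],None,fx=5,fy=5,interpolation=cv2.INTER_CUBIC))
cv2.imwrite("pics/t0c.png",cv2.resize(b[150:270,250:390],None,fx=5,fy=5,interpolation=cv2.INTER_CUBIC))
E
```

```text
(no output)
```

View pics/s0c.png

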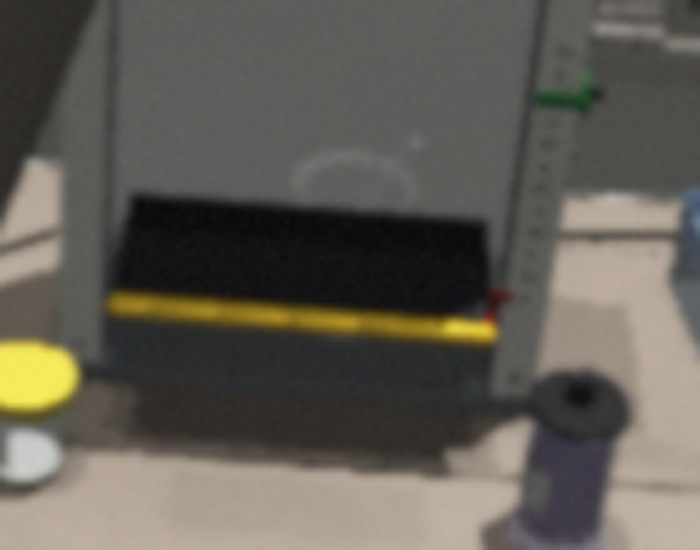

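View pics/s0g.png

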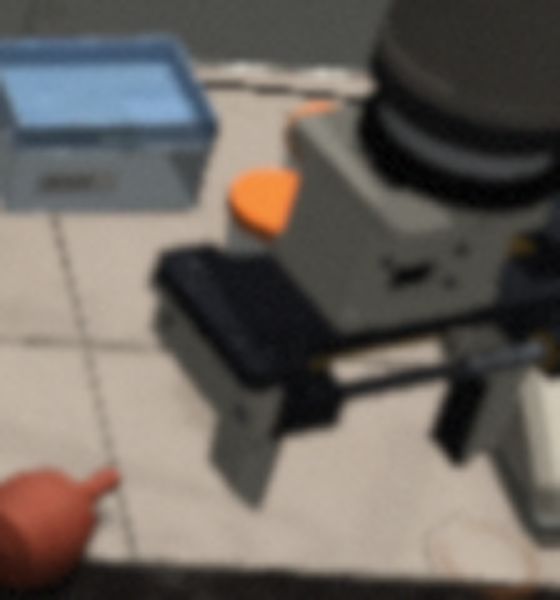

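View pics/t0c.png

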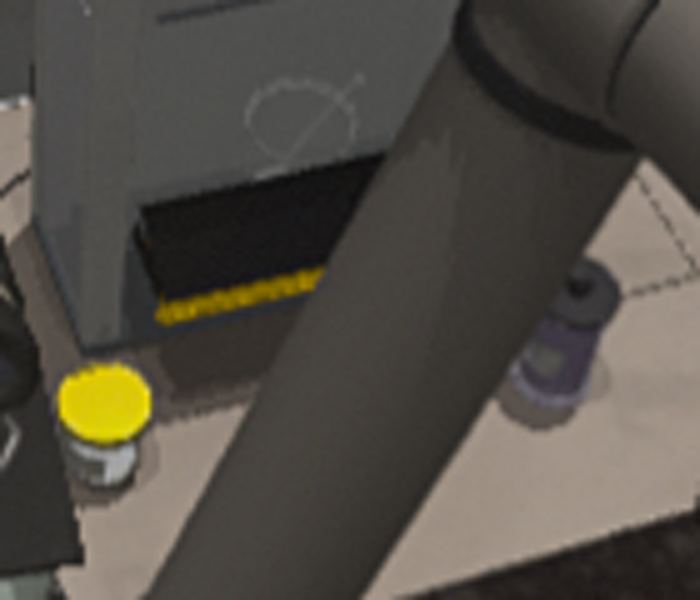

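```bash
cat > h.py <<'E'
import numpy as np, cv2
from cell import cams, readout
def cam(n):
    c=cams.read_camera(n)
    K=np.array([[c["fx"],0,c["cx"]],[0,c["fy"],c["cy"]],[0,0,1]]);return c["color"],K,np.array(c["dist_coeffs"]),np.array(c["world_to_cam"])
def proj(C,P):
    _,K,d,T=C
    return cv2.projectPoints(np.atleast_2d(np.float64(P)),cv2.Rodrigues(T[:3,:3])[0],T[:3,3],K,d)[0][:,0]
def ray(C,uv):
    _,K,d,T=C
    p=cv2.undistortPoints(np.float64([[uv]]),K,d)[0,0]
    o=-T[:3,:3].T@T[:3,3]; return o,T[:3,:3].T@np.array([p[0],p[1],1])
def atz(C,uv,z):
    o,r=ray(C,uv); return o+r*(z-o[2])/r[2]
def tri(C1,u1,C2,u2):
    o1,r1=ray(C1,u1);o2,r2=ray(C2,u2)
    s=np.linalg.lstsq(np.c_[r1,-r2],o2-o1,rcond=None)[0]
    a,b=o1+s[0]*r1,o2+s[1]*r2; return (a+b)/2,np.linalg.norm(a-b)
def save(C,name,box=None,f=1):
    im=cv2.cvtColor(C[0],cv2.COLOR_RGB2BGR)
    if box: x0,x1,y0,y1=box; im=im[y0:y1,x0:x1]
    cv2.imwrite("pics/"+name,cv2.resize(im,None,fx=f,fy=f,interpolation=cv2.INTER_CUBIC))
E
python3 - <<'E'
from h import *
from scipy.optimize import least_squares
S=cam("scene");T=cam("top")
print("lip L",tri(S,(281.6,220),T,(282,212.6)), "lipR",atz(S,(359,226.2),.08),"lipL",atz(S,(281.6,220),.08))
print("TL post base",atz(T,(266.6,219.6),0))
print("cup lid",tri(S,(264.5,235.5),T,(271,230.5)),"jar lid",tri(S,(376,240.5),T,(367,208)))
obs=[(S,(281.6,220),(-.105,.11,.08)),(S,(359,226.2),(-.105,-.11,.08)),(T,(282,212.6),(-.105,.11,.08)),(T,(266.6,219.6),(-.062,.142,0)),(S,(373,179.7),(-.062,-.129,None))]
def W(p,P):
    x,y,a,zm=p; P=[P[0],P[1],zm if P[2] is None else P[2]]
    return [x+np.cos(a)*P[0]-np.sin(a)*P[1],y+np.sin(a)*P[0]+np.cos(a)*P[1],P[2]]
f=lambda p:np.concatenate([proj(C,W(p,P))[0]-u for C,u,P in obs])
r=least_squares(f,[.8,-.2,0,.2]);print(r.x,r.fun.round(1))
p=r.x
print("lip",W(p,(-.105,0,.08)),"mark-pointer",p[3]-.08)
print("proj pointer",proj(S,W(p,(-.068,-.118,.08))))
E
```

```text
lip L (array([ 0.52481197, -0.09023221,  0.08976975]), np.float64(0.0029614562452406346)) lipR [ 0.5290968  -0.30936949  0.08      ] lipL [ 0.53581305 -0.08856644  0.08      ]
TL post base [ 5.74488456e-01 -5.97071610e-02  2.22044605e-16]
cup lid (array([ 0.49431691, -0.04448039,  0.05399283]), np.float64(0.0031333861908408424)) jar lid (array([ 0.45612146, -0.3504055 ,  0.09338885]), np.float64(0.004108202019669105))
[ 0.63483601 -0.20428983 -0.02627047  0.21334103] [ 1.   0.7  0.8  0.5 -0.9  0.2  0.1 -0.6 -1.2 -0.2]
lip [np.float64(0.5298722395747253), np.float64(-0.2015317514958478), 0.08] mark-pointer 0.1333410335262994
proj pointer [[362.06584922 219.00751463]]
```

```bash
python3 -m inch '26 23 22 -0.12 1;26 23 22 -0.12 1;26 23 22 -0.12 1;26 23 22 -0.12 1;26 23 22 -0.12 1;26 23 22 -0.12 1;26 23 22 -0.12 1;26 23 22 -0.12 1'; python3 -m inch '26 23 22 -0.12 1;0 0 0 0 1;0 0 0 0 1'; python3 -c "
from h import *
s=readout.observe();print(np.round(s['qpos'],3),s['tool_rot'])"
```

```text
time: 0.87
tool_pos: [0.3784, -0.3145, 0.5774]
tool_rot: [1.5, 1.571, -2.244]
contact_force: [1.0, -0.4, -0.3]
opening: 0.0919
time: 1.12
tool_pos: [0.4034, -0.2929, 0.5981]
tool_rot: [2.921, 1.569, -0.928]
contact_force: [-0.0, -0.1, -0.2]
opening: 0.0918
[-0.782  0.22   1.173 -0.     1.746  1.497] [ 2.92136866  1.56888788 -0.92806825]
```

```bash
cat > st.py <<'E'
from h import *
from scipy.spatial.transform import Rotation as Ro
s=readout.observe();R=Ro.from_euler('xyz',s['tool_rot']).as_matrix()
print('t',round(s['time'],2),'q',np.round(s['qpos'],3),'pos',np.round(s['tool_pos'],4),'xaxis',R[:,0].round(3),'yaxis',R[:,1].round(3),'tip',np.round(s['tool_pos']+.178*R[:,0],4),'F',np.round(s['contact_force'],1))
E
python3 -m inch '0 0 40 0 1;0 0 40 0 1;0 0 40 0 1;0 0 40 0 1;0 0 40 0 1'; python3 st.py
```

```text
time: 1.53
tool_pos: [0.4015, -0.295, 0.7875]
tool_rot: [2.807, 1.569, -1.047]
contact_force: [0.7, -1.4, 0.2]
opening: 0.0916
t 1.53 q [-7.870e-01  3.870e-01  3.970e-01 -1.000e-03  2.356e+00  1.495e+00] pos [ 0.4015 -0.295   0.7875] xaxis [ 0.001 -0.002 -1.   ] yaxis [-0.654 -0.757  0.001] tip [ 0.4017 -0.2952  0.6095] F [ 0.7 -1.4  0.2]
```

```bash
python3 - <<'E'
from h import *
S=cam("scene");T=cam("top");save(S,"s1.png");save(T,"t1.png");save(S,"s1c.png",(260,400,150,270),5);save(T,"t1c.png",(250,390,150,270),5)
E
python3 -m inch '0 0 20 0 1;0 0 20 0 1;0 0 20 0 1;0 0 0 0 1'; python3 st.py;  python3 -m inch '0 0 20 0 1;0 0 20 0 1;0 0 20 0 1;0 0 0 0 1'; python3 st.py
```

```text
time: 1.97
tool_pos: [0.3752, -0.2785, 0.8364]
tool_rot: [-0.222, 1.535, 2.206]
contact_force: [-1.1, 1.1, 1.9]
opening: 0.0915
t 1.97 q [-0.804  0.485  0.037  0.01   2.655  1.488] pos [ 0.3752 -0.2785  0.8364] xaxis [-0.021  0.029 -0.999] yaxis [-0.654 -0.756 -0.008] tip [ 0.3714 -0.2733  0.6586] F [-1.1  1.1  1.9]
time: 2.3
tool_pos: [0.3571, -0.262, 0.854]
tool_rot: [-1.816, 1.564, 0.613]
contact_force: [-0.7, 0.5, 1.2]
opening: 0.0919
t 2.3 q [-0.809  0.446  0.037  0.015  2.657  1.488] pos [ 0.3571 -0.262   0.854 ] xaxis [ 0.006  0.004 -1.   ] yaxis [-0.654 -0.757 -0.007] tip [ 0.3582 -0.2612  0.676 ] F [-0.7  0.5  1.2]
```

View pics/s1c.png

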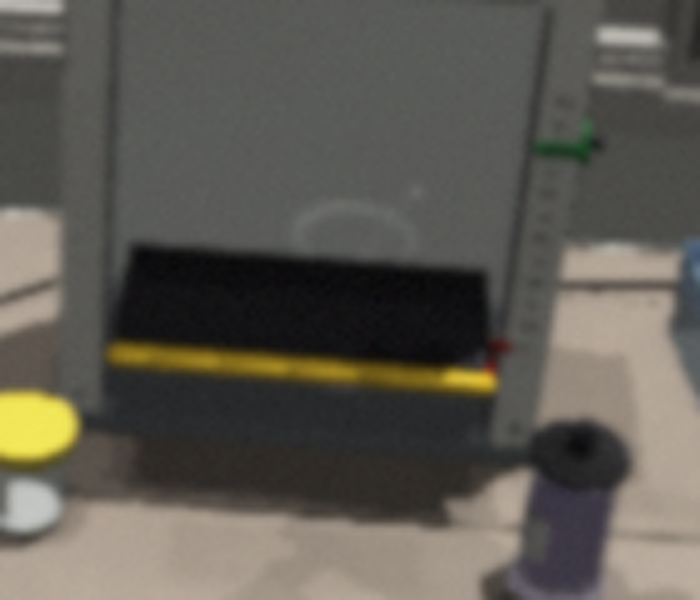

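View pics/t1.png

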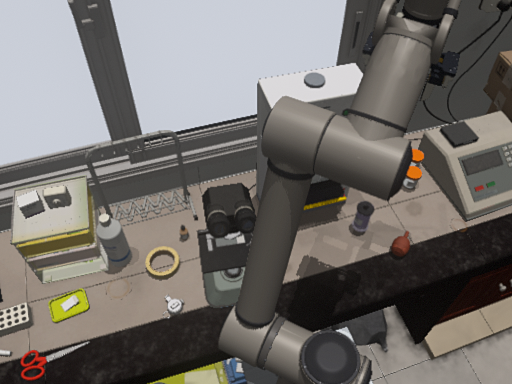

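```bash
python3 -m inch '0 0 40 0 1;0 0 40 0 1;0 0 40 0 1;0 0 0 0 1'; python3 st.py
```

```text
time: 2.63
tool_pos: [0.3231, -0.2347, 0.8826]
tool_rot: [-3.059, 1.499, -0.63]
contact_force: [-0.0, 0.3, 0.5]
opening: 0.0917
t 2.63 q [-0.826  0.378  0.036  0.03   2.658  1.485] pos [ 0.3231 -0.2347  0.8826] xaxis [ 0.058 -0.042 -0.997] yaxis [-0.654 -0.757 -0.006] tip [ 0.3333 -0.2421  0.7051] F [-0.   0.3  0.5]
```

```bash
python3 -m inch '0 0 -20 0 1;0 0 -20 0 1;0 0 -20 0 1;0 0 0 0 1'; python3 st.py
```

```text
time: 2.97
tool_pos: [0.3279, -0.2397, 0.8242]
tool_rot: [-2.983, 1.519, -0.554]
contact_force: [0.8, -1.4, -1.0]
opening: 0.0918
t 2.97 q [-0.825  0.194  0.562  0.019  2.336  1.472] pos [ 0.3279 -0.2397  0.8242] xaxis [ 0.044 -0.027 -0.999] yaxis [-0.654 -0.757 -0.008] tip [ 0.3358 -0.2446  0.6465] F [ 0.8 -1.4 -1. ]
```

```bash
cat > fk.py <<'E'
import numpy as np
from scipy.optimize import least_squares
Q=np.array([[-1.378,.343,1.525,1.275],[-.782,.22,1.173,1.746],[-.787,.387,.397,2.356],[-.804,.485,.037,2.655],[-.809,.446,.037,2.657],[-.826,.378,.036,2.658],[-.825,.194,.562,2.336]])
P=np.array([[.174,-.495,.404],[.4034,-.2929,.5981],[.4015,-.295,.7875],[.3752,-.2785,.8364],[.3571,-.262,.854],[.3231,-.2347,.8826],[.3279,-.2397,.8242]])
def fk(p,Q):
    a,h,L2,L3,d6,off=p; q1,q2,q3,q5=Q.T
    r=a+L2*np.sin(q2)+L3*np.sin(q2+q3)+d6*np.sin(q2+q3+q5); z=h+L2*np.cos(q2)+L3*np.cos(q2+q3)+d6*np.cos(q2+q3+q5)
    return np.c_[r*np.cos(q1)-off*np.sin(q1),r*np.sin(q1)+off*np.cos(q1),z]
if __name__=="__main__":
    s=least_squares(lambda p:(fk(p,Q)-P).ravel(),[0,.2,.4,.4,.1,.07]);print(s.x.round(4),np.abs(s.fun).max())
E
python3 fk.py
```

```text
[-0.0262  0.3887  0.6253  0.3916  0.4553  0.0771] 0.0377100054259093
```

```bash
cat >> fk.py <<'E'
def fk2(p,Q):
    a,h,L2,c2,L3,c3,d6,off=p; q1,q2,q3,q5=Q.T
    return fk2b(a,h,L2,L3,d6,off,q1,q2,q3,q5,c2,c3)
def fk2b(a,h,L2,L3,d6,off,q1,q2,q3,q5,c2,c3):
    t=q2+q3+q5
    r=a+L2*np.sin(q2+c2)+L3*np.sin(q2+q3+c3)+d6*np.sin(t); z=h+L2*np.cos(q2+c2)+L3*np.cos(q2+q3+c3)+d6*np.cos(t)
    return np.c_[r*np.cos(q1)-off*np.sin(q1),r*np.sin(q1)+off*np.cos(q1),z]
if __name__=="__main__":
    best=min((least_squares(lambda p:(fk2(p,Q)-P).ravel(),[0,.2,.4,c2,.4,c3,.1,.07]) for c2 in(0,.3,-.3) for c3 in(-.5,0,.5,1)),key=lambda s:s.cost)
    print(best.x.round(4),best.fun.reshape(-1,3).round(4))
E
python3 fk.py
```

```text
[-0.0262  0.3887  0.6253  0.3916  0.4553  0.0771] 0.0377100054259093
[-0.0012  0.2174  0.5062  0.0023  0.3824  0.1227  0.134   0.0771] [[ 0.0011  0.0002 -0.0001]
 [ 0.0004  0.0005  0.0002]
 [ 0.0006  0.0008 -0.    ]
 [ 0.0001  0.0001  0.0001]
 [-0.0003 -0.0004  0.    ]
 [-0.001  -0.0009 -0.0001]
 [-0.0008 -0.0008 -0.0001]]
```

```bash
python3 -m inch '27 -29 0 0 1;27 -29 0 0 1;27 -29 0 0 1;27 -29 0 0 1;27 -29 0 0 1;27 -29 0 0 1'; python3 st.py
```

```text
time: 3.47
tool_pos: [0.4452, -0.3758, 0.7672]
tool_rot: [-3.053, 1.47, -0.625]
contact_force: [-0.0, -0.4, 0.7]
opening: 0.0917
t 3.47 q [-0.838  0.621  0.036  0.031  2.386  1.47 ] pos [ 0.4452 -0.3758  0.7672] xaxis [ 0.081 -0.059 -0.995] yaxis [-0.654 -0.757 -0.009] tip [ 0.4596 -0.3863  0.5901] F [-0.  -0.4  0.7]
```

```bash
python3 -m inch '20 -22 28 0 1;20 -22 28 0 1;20 -22 28 0 1;20 -22 28 0 1;20 -22 28 0 1;20 -22 28 0 1;20 -22 28 0 1;20 -22 28 0 1'; python3 st.py
```

```text
time: 4.13
tool_pos: [0.448, -0.4116, 0.7727]
tool_rot: [-3.118, 1.279, -0.69]
contact_force: [0.4, -0.4, -0.5]
opening: 0.0917
t 4.13 q [-0.882  0.621  0.036  0.068  2.197  1.451] pos [ 0.448  -0.4116  0.7727] xaxis [ 0.222 -0.183 -0.958] yaxis [-0.654 -0.756 -0.007] tip [ 0.4875 -0.4442  0.6023] F [ 0.4 -0.4 -0.5]
```

```bash
cat > ik.py <<'E'
import numpy as np
from scipy.spatial.transform import Rotation as Ro
from scipy.optimize import least_squares
h,L2,L3,c3,d6,off=.2174,.5062,.3824,.1227,.134,.0771
def FK(q):
    q1,q2,q3,q4,q5,q6=q
    e=lambda a:np.array([np.sin(a),0,np.cos(a)])
    Z=Ro.from_euler('z',q1)
    W=np.array([0,off,h])+L2*e(q2)+L3*e(q2+q3+c3)
    R=Z*Ro.from_euler('y',q2+q3)*Ro.from_euler('z',q4)*Ro.from_euler('y',q5)*Ro.from_euler('z',q6)
    M=R.as_matrix(); z=M[:,2]
    return Z.apply(W)+d6*z, M   # M[:,2]=tool x
lo=np.array([-2.53,-.77,.04,-1,.28,-3.11]);hi=np.array([2.53,2.02,2.7,4.14,2.66,3.11])
def tool(theta,az):  # fingers dir tilt theta from down toward az, jaws horizontal
    x=np.array([np.sin(theta)*np.cos(az),np.sin(theta)*np.sin(az),-np.cos(theta)])
    y=np.array([np.sin(az),-np.cos(az),0]);return x,y
def IK(pos,x,y,q0,s6=0):
    def f(q):
        p,M=FK(q); 
        yy=M[:,0]*np.cos(s6)+M[:,1]*np.sin(s6)
        return np.r_[(p-pos)*5,M[:,2]-x,yy-y]
    r=least_squares(f,np.clip(q0,lo+1e-3,hi-1e-3),bounds=(lo,hi));return r.x,np.abs(r.fun).max()
E
python3 - <<'E'
from ik import *
from cell import readout
for q,rot,pos in [(readout.observe()['qpos'],readout.observe()['tool_rot'],readout.observe()['tool_pos']),([-.838,.621,.036,.031,2.386,1.47],[-3.053,1.47,-.625],[.4452,-.3758,.7672]),([-1.378,.343,1.525,0,1.275,-.146],[-1.719,1.569,1.761],[.174,-.495,.404])]:
    p,M=FK(q); R=Ro.from_euler('xyz',rot).as_matrix()
    print((p-pos).round(4),M[:,2].round(3),R[:,0].round(3),"Mx",M[:,0].round(3),"Rz",R[:,2].round(3),"My",M[:,1].round(3),"Ry",R[:,1].round(3))
E
```

```text
[-0.0007  0.0014  0.0001] [ 0.222 -0.183 -0.958] [ 0.222 -0.183 -0.958] Mx [0.654 0.756 0.007] Rz [-0.723  0.628 -0.288] My [ 0.723 -0.628  0.288] Ry [-0.654 -0.756 -0.007]
[-0.0001  0.0007  0.0005] [ 0.081 -0.059 -0.995] [ 0.082 -0.059 -0.995] Mx [0.654 0.756 0.009] Rz [-0.752  0.652 -0.1  ] My [ 0.752 -0.652  0.1  ] Ry [-0.654 -0.756 -0.009]
[0.0012 0.0002 0.0002] [-0.     0.001 -1.   ] [-0.     0.002 -1.   ] Mx [-0.332  0.943  0.001] Rz [-0.943 -0.332 -0.   ] My [0.943 0.332 0.   ] Ry [ 0.332 -0.943 -0.002]
```

```bash
cat > plan.py <<'E'
from ik import *
lip=np.array([.530,-.2015,.08])
def flange(theta,az,dz=0,back=0,ins=.02):
    x,y=tool(theta,az); f=np.array([np.cos(az),np.sin(az),0])
    up=np.cross(y,x)  # check sign
    if up[2]<0: up=-up
    # bar touches the upper face: axis point under bar
    c=lip-up*(.0095+.006); s=ins/np.sin(theta)  # along finger beyond
    tip=c+x*s-f*back+np.array([0,0,dz])
    return tip-.178*x,x,y,tip
if __name__=="__main__":
    for az in (-.026,-.2):
     for th in (.6,.8,1.0,1.2):
      for dz in (0,.133):
        best=None
        for q4 in (.3,1.5,2.8):
            for q6 in (1.4,0,-1.4):
                p,x,y,tip=flange(th,az,dz)
                r=IK(p,x,y,[-.6,.6,1.9,q4,.6,q6],np.pi)
                if best is None or r[1]<best[1]: best=r
        print(az,th,dz,best[0].round(2),round(best[1],4),p.round(3),tip.round(3))
E
python3 plan.py
```

```text
-0.026 0.6 0 [-0.69  0.53  2.09  1.52  0.36 -0.51] 0.0 [ 0.437 -0.199  0.189] [ 0.537 -0.202  0.042]
-0.026 0.6 0.133 [-0.69  0.27  1.97  0.75  0.53  0.32] 0.0 [ 0.437 -0.199  0.322] [ 0.537 -0.202  0.175]
-0.026 0.8 0 [-0.76  0.58  2.21  2.07  0.58 -1.14] 0.0 [ 0.412 -0.198  0.173] [ 0.539 -0.202  0.049]
-0.026 0.8 0.133 [-0.76  0.27  2.11  1.36  0.52 -0.33] 0.0 [ 0.412 -0.198  0.306] [ 0.539 -0.202  0.182]
-0.026 1.0 0 [-0.84  0.7   2.3   2.26  0.91 -1.44] 0.0 [ 0.392 -0.198  0.15 ] [ 0.542 -0.202  0.054]
-0.026 1.0 0.133 [-0.84  0.32  2.23  1.86  0.69 -0.89] 0.0 [ 0.392 -0.198  0.283] [ 0.542 -0.202  0.187]
-0.026 1.2 0 [-0.9   0.86  2.35  2.29  1.25 -1.63] 0.0 [ 0.379 -0.198  0.122] [ 0.544 -0.202  0.058]
-0.026 1.2 0.133 [-0.9   0.44  2.33  2.11  0.98 -1.23] 0.0 [ 0.379 -0.198  0.255] [ 0.544 -0.202  0.191]
-0.2 0.6 0 [-0.64  0.53  2.13  1.9   0.28 -0.71] 0.0245 [ 0.439 -0.183  0.189] [ 0.537 -0.203  0.042]
-0.2 0.6 0.133 [-0.63  0.26  1.99  0.63  0.41  0.62] 0.0 [ 0.439 -0.183  0.322] [ 0.537 -0.203  0.175]
-0.2 0.8 0 [-0.68  0.58  2.25  2.44  0.54 -1.29] 0.0 [ 0.414 -0.178  0.173] [ 0.539 -0.203  0.049]
-0.2 0.8 0.133 [-0.68  0.25  2.14  1.53  0.34 -0.31] 0.0 [ 0.414 -0.178  0.306] [ 0.539 -0.203  0.182]
-0.2 1.0 0 [-0.73  0.7   2.35  2.58  0.92 -1.51] 0.0 [ 0.395 -0.174  0.15 ] [ 0.541 -0.204  0.054]
-0.2 1.0 0.133 [-0.73  0.3   2.28  2.22  0.56 -1.04] 0.0 [ 0.395 -0.174  0.283] [ 0.541 -0.204  0.187]
-0.2 1.2 0 [-0.78  0.88  2.41  2.59  1.33 -1.66] 0.0 [ 0.382 -0.171  0.122] [ 0.544 -0.204  0.058]
-0.2 1.2 0.133 [-0.78  0.43  2.39  2.46  0.93 -1.35] 0.0 [ 0.382 -0.171  0.255] [ 0.544 -0.204  0.191]
```

```bash
python3 -m inch '22 -18 28 0 1;22 -18 28 0 1;22 -18 28 0 1;22 -18 28 0 1;22 -18 28 0 1;22 -18 28 0 1;22 -18 28 0 1;22 -18 28 0 1'; python3 st.py; python3 -m inch '22 -18 28 0 1;22 -18 28 0 1;22 -18 28 0 1;22 -18 28 0 1;22 -18 28 0 1;22 -18 28 0 1;22 -18 28 0 1;22 -18 28 0 1'; python3 st.py
```

```text
time: 4.8
tool_pos: [0.4769, -0.422, 0.7805]
tool_rot: [-3.13, 1.084, -0.703]
contact_force: [-1.2, -0.2, 0.2]
opening: 0.0917
t 4.8 q [-0.861  0.625  0.036  0.081  1.997  1.476] pos [ 0.4769 -0.422   0.7805] xaxis [ 0.357 -0.303 -0.884] yaxis [-0.654 -0.756 -0.005] tip [ 0.5404 -0.4758  0.6232] F [-1.2 -0.2  0.2]
time: 5.47
tool_pos: [0.5064, -0.4377, 0.7894]
tool_rot: [-3.133, 0.877, -0.707]
contact_force: [0.1, 0.0, -0.4]
opening: 0.0917
t 5.47 q [-0.846  0.638  0.036  0.091  1.778  1.491] pos [ 0.5064 -0.4377  0.7894] xaxis [ 0.486 -0.415 -0.769] yaxis [-0.654 -0.756 -0.005] tip [ 0.593  -0.5116  0.6525] F [ 0.1  0.  -0.4]
```

```bash
python3 -m inch '22 -19 28 0 1;22 -19 28 0 1;22 -19 28 0 1;22 -19 28 0 1;22 -19 28 0 1;22 -19 28 0 1;22 -19 28 0 1;22 -19 28 0 1'; python3 -m inch '22 -19 28 0 1;22 -19 28 0 1;22 -19 28 0 1;22 -19 28 0 1;22 -19 28 0 1;0 0 0 0 1'; python3 st.py
```

```text
time: 6.13
tool_pos: [0.5353, -0.4622, 0.7958]
tool_rot: [-3.134, 0.664, -0.708]
contact_force: [-0.6, -0.3, 0.4]
opening: 0.0917
time: 6.63
tool_pos: [0.5532, -0.4775, 0.7988]
tool_rot: [-3.134, 0.532, -0.708]
contact_force: [-0.1, 0.2, -0.2]
opening: 0.0916
t 6.63 q [-0.838  0.684  0.036  0.114  1.387  1.491] pos [ 0.5532 -0.4775  0.7988] xaxis [ 0.655 -0.561 -0.507] yaxis [-0.653 -0.757 -0.006] tip [ 0.6697 -0.5773  0.7086] F [-0.1  0.2 -0.2]
```

```bash
python3 - <<'E'
from h import *
S=cam("scene");T=cam("top");save(S,"s2.png");save(T,"t2.png");save(S,"s2c.png",(270,390,160,260),6);save(T,"t2c.png",(255,385,150,250),6)
E
```

```text
(no output)
```

View pics/t2.png

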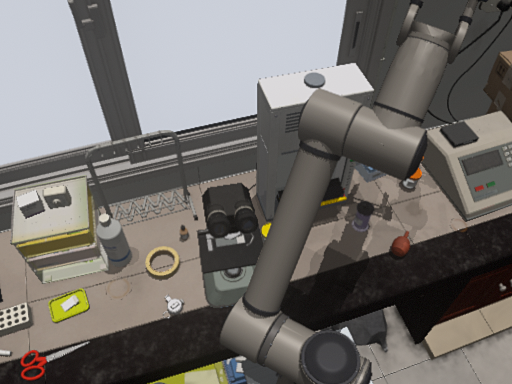

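View pics/t2c.png

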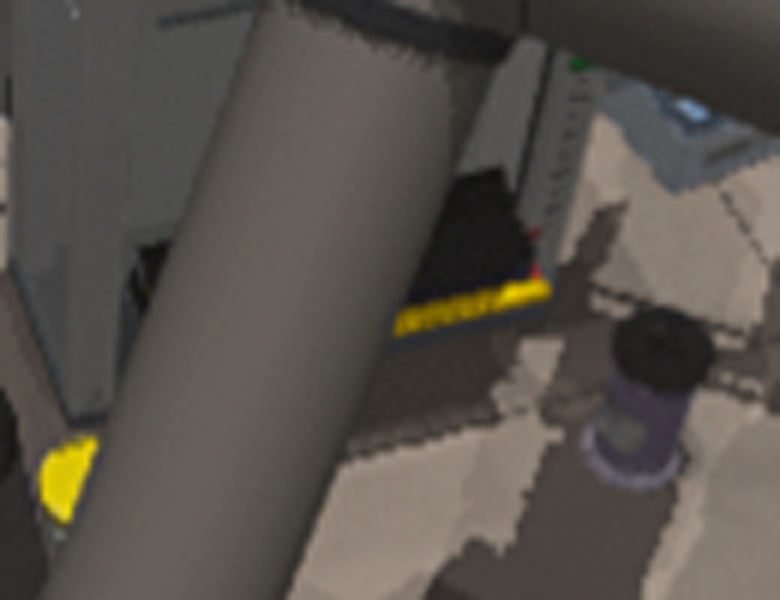

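View pics/s2c.png

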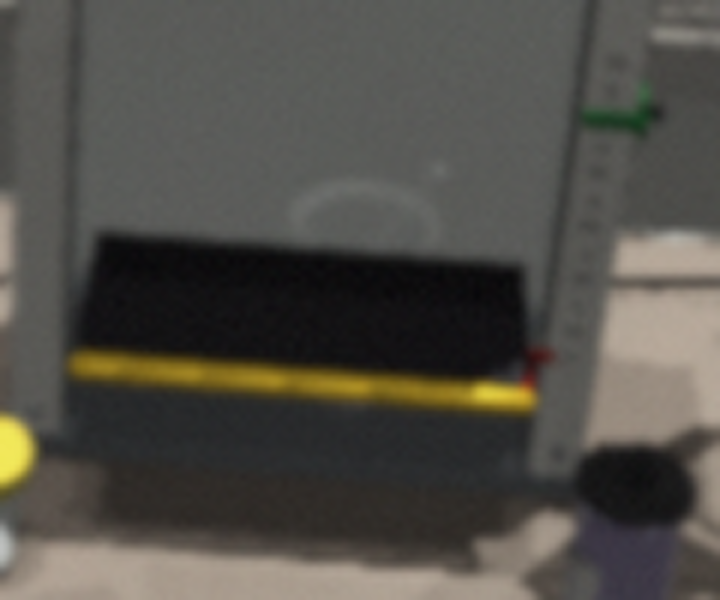

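```bash
python3 - <<'E'
from h import *
from scipy.optimize import least_squares
S=cam("scene");T=cam("top")
o=-.42
s=lambda x,y,f,a,b:np.array([a+(x+.5)/f-.5,b+(y+.5)/f-.5])
sc=lambda x,y:s(x,y,6,270,160); tc=lambda x,y:s(x,y,6,255,150); t0=lambda x,y:s(x,y,5,250,150)
print("lipL",tri(S,sc(72,364),T,t0(160,313)),"lipR",tri(S,sc(533,398),T,tc(546,289)),"ptr",tri(S,sc(543,356),T,tc(538,236)))
print("jar",tri(S,sc(636,486),T,tc(663,348)),atz(S,sc(636,486),.115),atz(T,tc(663,348),.115))
print("cup",atz(T,t0(104,402),.064))
print("beaker rim",atz(S,sc(365,218),.15))
obs=[(S,sc(72,364),(-.105,.11,.08)),(S,sc(533,398),(-.105,-.11,.08)),(T,t0(160,313),(-.105,.11,.08)),(T,tc(546,289),(-.105,-.11,.08)),(T,t0(83,348),(-.062,.142,0)),(S,sc(545,356),(-.068,-.118,.08)),(T,tc(540,236),(-.068,-.118,.08)),(S,sc(613,118),(-.062,-.129,None))]
def W(p,P):
    x,y,a,zm=p; P=[P[0],P[1],zm if P[2] is None else P[2]]
    return [x+np.cos(a)*P[0]-np.sin(a)*P[1],y+np.sin(a)*P[0]+np.cos(a)*P[1],P[2]]
f=lambda p:np.concatenate([proj(C,W(p,P))[0]-u for C,u,P in obs])
r=least_squares(f,[.8,-.2,0,.2]);print(r.x.round(4),r.fun.reshape(-1,2).round(1))
p=r.x
print("lip",W(p,(-.105,0,.08)),"mark-pointer",p[3]-.08, "clip in top",proj(T,W(p,(-.062,-.129,None))))
E
```

```text
lipL (array([ 0.52878961, -0.09031005,  0.08610646]), np.float64(0.003730938834785853)) lipR (array([ 0.51806341, -0.30614076,  0.08976609]), np.float64(0.0006695140558520442)) ptr (array([ 0.54930151, -0.31402863,  0.09268182]), np.float64(0.004453431651340465))
jar (array([ 0.4654805 , -0.35070559,  0.08456483]), np.float64(0.002432642204511182)) [ 0.42734594 -0.34202571  0.115     ] [ 0.44766334 -0.33633359  0.115     ]
cup [ 0.49161853 -0.04217866  0.064     ]
beaker rim [ 0.57050908 -0.2232656   0.15      ]
[ 0.6344 -0.2037 -0.0362  0.2153] [[ 0.5  0.3]
 [ 0.8  1.1]
 [-1.   0.5]
 [-0.5 -0.1]
 [ 0.1 -0.3]
 [ 1.2  0.4]
 [-1.6 -0.3]
 [-0.2 -0. ]]
lip [np.float64(0.5294703296633007), np.float64(-0.19992239278477777), 0.08] mark-pointer 0.1353341859260404 clip in top [[352.1632699  158.78702871]]
```

```bash
cat > path.py <<'E'
from ik import *
import sys
def run(wps,q,n=10):
    # wps: list of (x,y,z,az); theta 1.04
    for (a,b) in zip(wps[:-1],wps[1:]):
        for k in range(1,n+1):
            w=np.array(a)+(np.array(b)-np.array(a))*k/n
            x,y=tool(1.04,w[3]); qn,e=IK(w[:3],x,y,q,np.pi)
            if e>2e-3 or np.abs(qn-q).max()>.35: print('  !',k,w.round(3),round(e,4),qn.round(2),'dq',np.abs(qn-q).max().round(2))
            q=qn
        el=np.array([0,off,h])+L2*np.array([np.sin(q[1]),0,np.cos(q[1])])
        print(np.round(b,3),q.round(2))
    return q
if __name__=="__main__":
    from cell import readout
    q=np.array(readout.observe()['qpos']);
    for A in ((.40,-.34,.50),(.34,-.25,.5),(.45,-.30,.6)):
        print(A); run([(.5532,-.4775,.7988,-.708),(*A,-.03),(.31,-.185,.35,-.03),(.31,-.185,.13,-.03),(.396,-.185,.13,-.03),(.396,-.185,.285,-.03)],q)
E
python3 path.py
```

```text
(0.4, -0.34, 0.5)
  ! 1 [ 0.538 -0.464  0.769 -0.64 ] 0.0 [-0.86  0.52  0.43  0.2   1.16  1.38] dq 0.4
[ 0.4  -0.34  0.5  -0.03] [-1.04  0.16  1.69  1.11  0.96  0.02]
[ 0.31  -0.185  0.35  -0.03 ] [-1.04  0.05  2.32  1.54  0.82 -0.63]
[ 0.31  -0.185  0.13  -0.03 ] [-1.04  0.82  2.51  2.21  1.14 -1.74]
[ 0.396 -0.185  0.13  -0.03 ] [-0.81  0.77  2.32  2.34  1.01 -1.53]
[ 0.396 -0.185  0.285 -0.03 ] [-0.81  0.32  2.25  1.96  0.71 -0.95]
(0.34, -0.25, 0.5)
  ! 1 [ 0.532 -0.455  0.769 -0.64 ] 0.0 [-0.85  0.49  0.49  0.2   1.14  1.38] dq 0.45
[ 0.34 -0.25  0.5  -0.03] [-1.07 -0.05  1.92  1.12  0.97 -0.  ]
[ 0.31  -0.185  0.35  -0.03 ] [-1.04  0.05  2.32  1.54  0.82 -0.63]
[ 0.31  -0.185  0.13  -0.03 ] [-1.04  0.82  2.51  2.21  1.14 -1.74]
[ 0.396 -0.185  0.13  -0.03 ] [-0.81  0.77  2.32  2.34  1.01 -1.53]
[ 0.396 -0.185  0.285 -0.03 ] [-0.81  0.32  2.25  1.96  0.71 -0.95]
(0.45, -0.3, 0.6)
[ 0.45 -0.3   0.6  -0.03] [-0.9   0.12  1.46  0.92  0.97  0.39]
[ 0.31  -0.185  0.35  -0.03 ] [-1.04  0.05  2.32  1.54  0.82 -0.63]
[ 0.31  -0.185  0.13  -0.03 ] [-1.04  0.82  2.51  2.21  1.14 -1.74]
[ 0.396 -0.185  0.13  -0.03 ] [-0.81  0.77  2.32  2.34  1.01 -1.53]
[ 0.396 -0.185  0.285 -0.03 ] [-0.81  0.32  2.25  1.96  0.71 -0.95]
```

```bash
python3 -m inch '-16 15 -16 0.07 0.4;-21 20 -22 0.075 0.4;-21 20 -22 0.075 0.4;-21 20 -22 0.075 0.4;-21 20 -22 0.075 0.4;-21 20 -22 0.075 0.4;-21 20 -22 0.075 0.4;-21 20 -22 0.075 0.4' 20;  python3 st.py
```

```text
time: 7.5
tool_pos: [0.4169, -0.3481, 0.6606]
tool_rot: [3.138, 0.534, -0.2]
contact_force: [-0.8, 0.2, 0.4]
opening: 0.0427
t 7.5 q [-1.     0.102  1.333  0.812  1.018  0.579] pos [ 0.4169 -0.3481  0.6606] xaxis [ 0.844 -0.171 -0.509] yaxis [-0.197 -0.98   0.003] tip [ 0.5671 -0.3785  0.5701] F [-0.8  0.2  0.4]
```

```bash
python3 -m inch '-24 10 -20 0.03 0.4;-24 10 -20 0.03 0.4;-20 16 -30 0.03 0.4;-14 18 -34 0.03 0.4;-10 20 -34 0.03 0.4;-5 22 -34 0.02 0.4;-5 22 -34 0 0.4;-4 22 -34 0 0.4';  python3 st.py
```

```text
time: 8.17
tool_pos: [0.3118, -0.2094, 0.4198]
tool_rot: [3.136, 0.536, -0.036]
contact_force: [1.5, -1.2, 0.4]
opening: 0.0366
t 8.17 q [-1.096 -0.06   2.177  1.288  0.897 -0.308] pos [ 0.3118 -0.2094  0.4198] xaxis [ 0.859 -0.031 -0.511] yaxis [-0.033 -0.999  0.004] tip [ 0.4647 -0.2148  0.3289] F [ 1.5 -1.2  0.4]
```

```bash
python3 -m inch '0 7 -30 0 0.4;0 7 -35 0 0.4;0 6 -35 0 0.4;0 0 -35 0 0.4;0 0 -35 0 0.4;0 0 -25 0 0.4;0 0 0 0 0.4';  python3 st.py; python3 - <<'E'
from h import *
S=cam("scene");T=cam("top");save(S,"s3.png",(230,430,150,310),4);save(T,"t3.png",(230,430,130,290),4)
E
```

```text
time: 8.75
tool_pos: [0.3129, -0.1915, 0.23]
tool_rot: [-3.133, 0.541, -0.027]
contact_force: [1.5, -0.0, -0.4]
opening: 0.0367
t 8.75 q [-1.061  0.435  2.466  1.961  0.922 -1.303] pos [ 0.3129 -0.1915  0.23  ] xaxis [ 0.857 -0.023 -0.515] yaxis [-0.031 -0.999 -0.007] tip [ 0.4654 -0.1956  0.1383] F [ 1.5 -0.  -0.4]
```

View pics/s3.png

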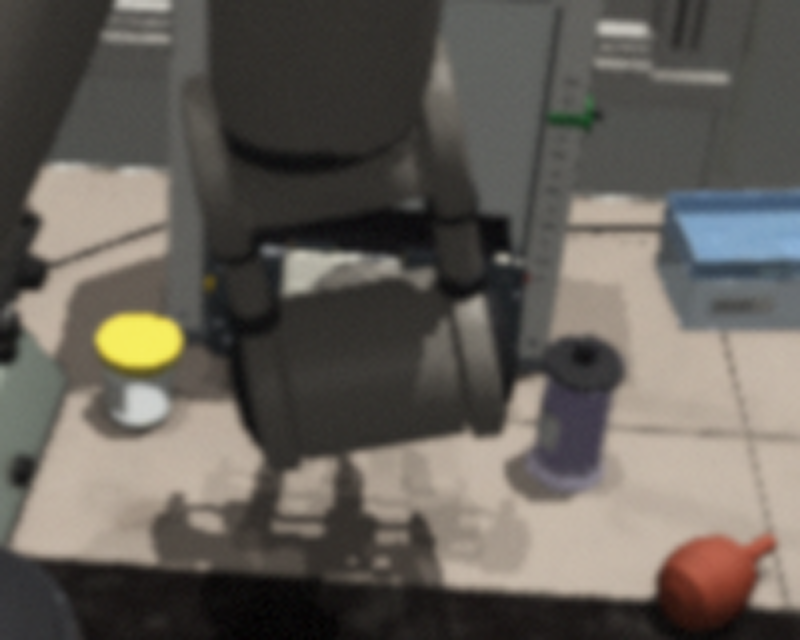

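View pics/t3.png

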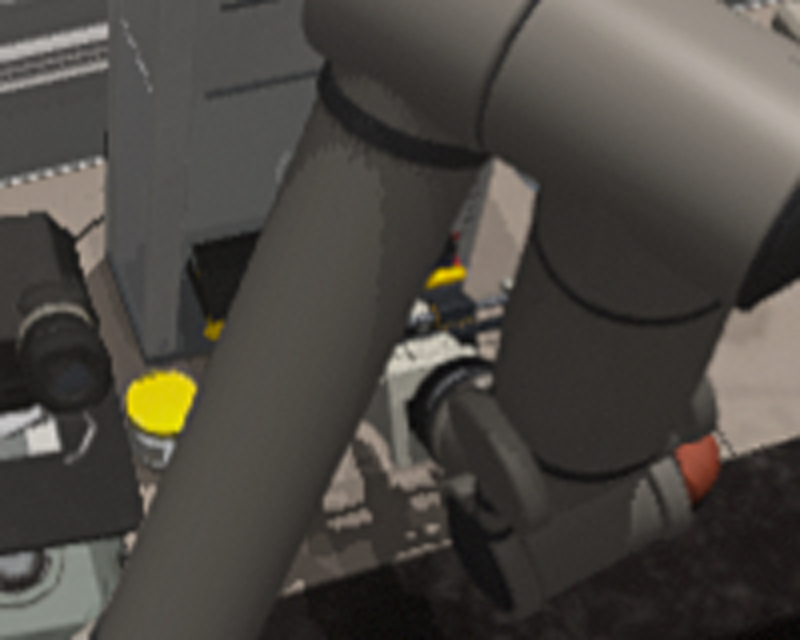

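```bash
python3 - <<'E'
from h import *
S=cam("scene");T=cam("top")
print("jar base S",atz(S,(230+565/4-.4,150+470/4-.4),0),"lid",atz(S,(375.3,240.1),.115))
print("jar base T",atz(T,(255+633/6-.4,150+458/6-.4),0))
print("cup lid S",atz(S,(230+140/4-.4,150+340/4-.4),.064),"T",atz(T,(270.4,230),.064))
# jar right/left edges mid-height .05 at S: px 530..608 around row 430
print(atz(S,(230+535/4-.4,150+430/4-.4),.05),atz(S,(230+606/4-.4,150+430/4-.4),.05))
E
python3 -m inch '0 1 -25 0 0.4;0 0 -12 0 0.4;0 0 0 0 0.4;0 0 0 0 0.4';python3 st.py
```

```text
jar base S [ 0.44925926 -0.34685033  0.        ] lid [ 0.42925924 -0.34146068  0.115     ]
jar base T [ 4.54820950e-01 -3.45762781e-01 -2.22044605e-16]
cup lid S [ 0.48464029 -0.04441567  0.064     ] T [ 0.49161853 -0.04217866  0.064     ]
[ 0.43281295 -0.31853013  0.05      ] [ 0.43734599 -0.36690072  0.05      ]
time: 9.28
tool_pos: [0.3129, -0.1899, 0.1981]
tool_rot: [3.141, 0.534, -0.03]
contact_force: [-0.1, -0.5, 0.7]
opening: 0.0368
t 9.28 q [-1.059  0.561  2.492  2.065  0.993 -1.48 ] pos [ 0.3129 -0.1899  0.1981] xaxis [ 0.861 -0.026 -0.509] yaxis [-0.03 -1.    0.  ] tip [ 0.4661 -0.1945  0.1076] F [-0.1 -0.5  0.7]
```

```bash
python3 -m inch '0 0 -23 0 0.4;0 0 -23 0 0.4;0 0 -22 0 0.4;0 0 0 0 0.4;0 0 0 0 0.4';python3 st.py;  python3 -m inch '20 0 0 0 0.4;20 0 0 0 0.4;20 -1 0 0 0.4;0 0 0 0 0.4;0 0 0 0 0.4'; python3 st.py
```

```text
time: 9.7
tool_pos: [0.3129, -0.1897, 0.1293]
tool_rot: [-3.138, 0.535, -0.028]
contact_force: [0.1, 0.5, 0.3]
opening: 0.0369
t 9.7 q [-1.059  0.829  2.5    2.194  1.139 -1.744] pos [ 0.3129 -0.1897  0.1293] xaxis [ 0.86  -0.024 -0.51 ] yaxis [-0.03  -1.    -0.003] tip [ 0.4659 -0.194   0.0385] F [0.1 0.5 0.3]
time: 10.12
tool_pos: [0.3734, -0.1903, 0.1316]
tool_rot: [3.139, 0.531, -0.029]
contact_force: [-0.4, 0.6, 0.4]
opening: 0.0364
t 10.12 q [-0.882  0.784  2.374  2.296  1.05  -1.588] pos [ 0.3734 -0.1903  0.1316] xaxis [ 0.862 -0.025 -0.507] yaxis [-0.028 -1.     0.002] tip [ 0.5268 -0.1948  0.0414] F [-0.4  0.6  0.4]
```

```bash
python3 - <<'E'
from h import *
S=cam("scene");T=cam("top");save(S,"s4.png",(230,430,150,310),4);save(T,"t4.png",(230,430,130,290),4)
E
```

```text
(no output)
```

View pics/s4.png

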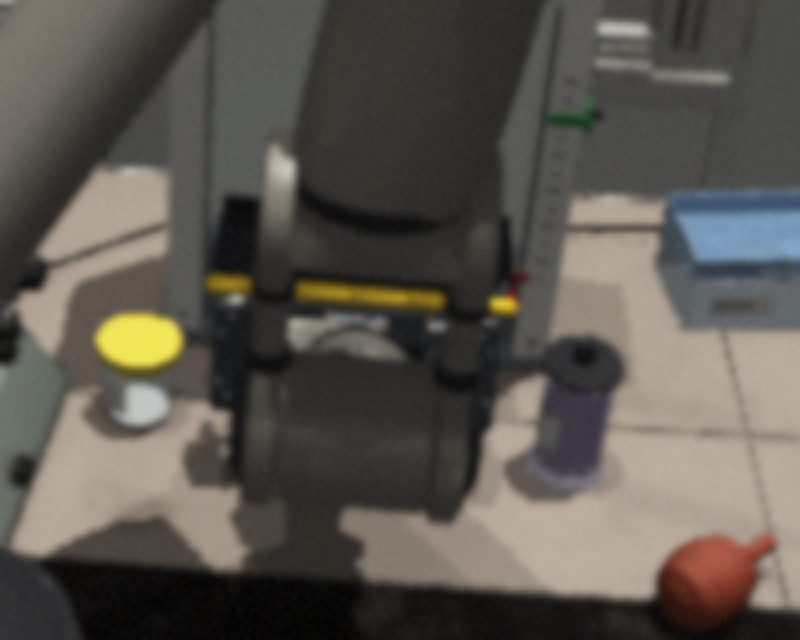

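View pics/t4.png

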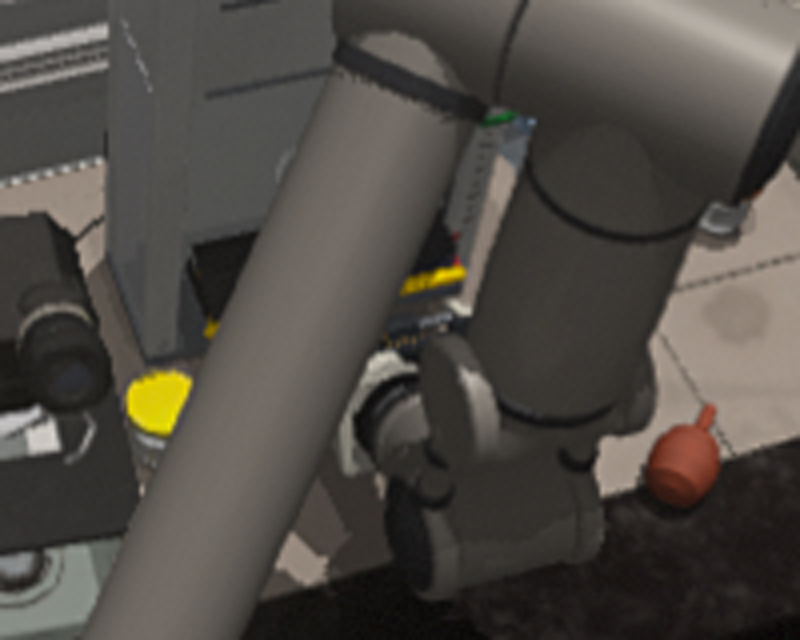

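```bash
python3 -m inch '8 0 -1 0 0.4;8 0 -1 0 0.4;6 0 0 0 0.4;0 0 0 0 0.4';python3 st.py;  python3 -m inch '0 0 2 0 0.4;0 0 2 0 0.4;0 0 2 0 0.4;0 0 0 0 0.4'; python3 st.py
```

```text
time: 10.55
tool_pos: [0.3956, -0.1907, 0.1268]
tool_rot: [-3.14, 0.535, -0.029]
contact_force: [0.4, -0.1, 0.9]
opening: 0.0368
t 10.55 q [-0.829  0.791  2.323  2.33   1.017 -1.546] pos [ 0.3956 -0.1907  0.1268] xaxis [ 0.86  -0.025 -0.51 ] yaxis [-0.03  -1.    -0.001] tip [ 0.5487 -0.1952  0.036 ] F [ 0.4 -0.1  0.9]
time: 10.88
tool_pos: [0.3944, -0.1905, 0.133]
tool_rot: [-3.139, 0.536, -0.03]
contact_force: [0.6, -0.4, 0.3]
opening: 0.0363
t 10.88 q [-0.831  0.771  2.327  2.321  1.005 -1.532] pos [ 0.3944 -0.1905  0.133 ] xaxis [ 0.86  -0.025 -0.51 ] yaxis [-0.031 -1.    -0.002] tip [ 0.5474 -0.195   0.0422] F [ 0.6 -0.4  0.3]
```

```bash
for i in 1; do python3 -m inch '0 0 3 0 0.4;0 0 3 0 0.4'; done; python3 -m inch '0 0 3 0 0.4;0 0 3 0 0.4'; python3 -m inch '0 0 3 0 0.4;0 0 3 0 0.4'; python3 st.py
```

```text
time: 11.05
tool_pos: [0.3945, -0.1905, 0.1388]
tool_rot: [-3.139, 0.536, -0.029]
contact_force: [-0.3, 0.4, -0.2]
opening: 0.0369
time: 11.22
tool_pos: [0.3946, -0.1905, 0.1451]
tool_rot: [-3.14, 0.536, -0.029]
contact_force: [0.8, -0.9, 0.5]
opening: 0.0369
time: 11.38
tool_pos: [0.3944, -0.1905, 0.1508]
tool_rot: [-3.139, 0.537, -0.029]
contact_force: [0.1, -1.3, -3.6]
opening: 0.0368
t 11.38 q [-0.831  0.716  2.328  2.294  0.968 -1.484] pos [ 0.3944 -0.1905  0.1508] xaxis [ 0.859 -0.025 -0.512] yaxis [-0.03  -1.    -0.002] tip [ 0.5473 -0.1949  0.0597] F [ 0.1 -1.3 -3.6]
```

```bash
python3 -m inch '0 0 5 0 0.4;0 0 8 0 0.4;0 0 8 0 0.4;0 0 8 0 0.4;0 0 8 0 0.4;0 0 8 0 0.4;0 0 8 0 0.4;0 0 5 0 0.4'; python3 st.py; python3 - <<'E'
from h import *
S=cam("scene");T=cam("top");save(S,"s5.png",(270,400,150,250),6);save(T,"t5.png",(230,430,130,290),4)
E
```

```text
time: 12.05
tool_pos: [0.3943, -0.1903, 0.2098]
tool_rot: [-3.14, 0.536, -0.03]
contact_force: [-1.6, -0.9, -3.7]
opening: 0.0365
t 12.05 q [-0.831  0.535  2.315  2.175  0.849 -1.291] pos [ 0.3943 -0.1903  0.2098] xaxis [ 0.859 -0.026 -0.511] yaxis [-0.031 -1.    -0.001] tip [ 0.5473 -0.1949  0.1189] F [-1.6 -0.9 -3.7]
```

View pics/s5.png

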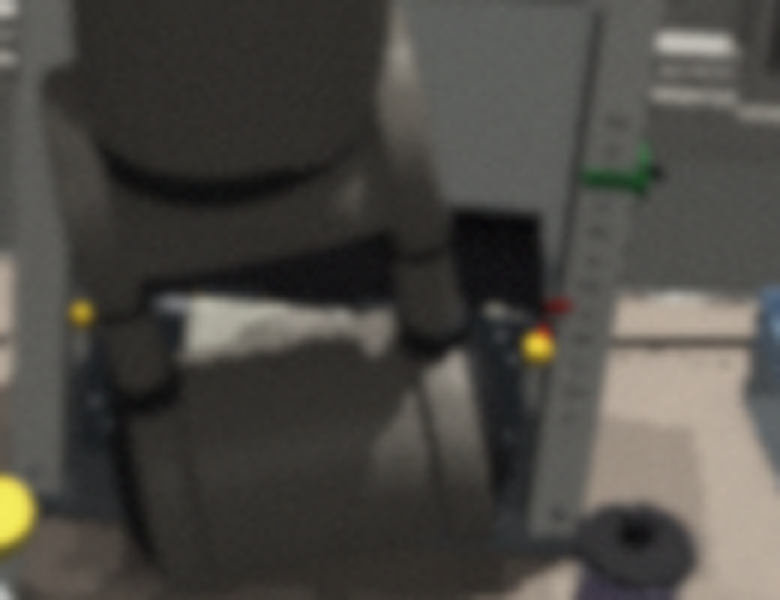

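View pics/t5.png

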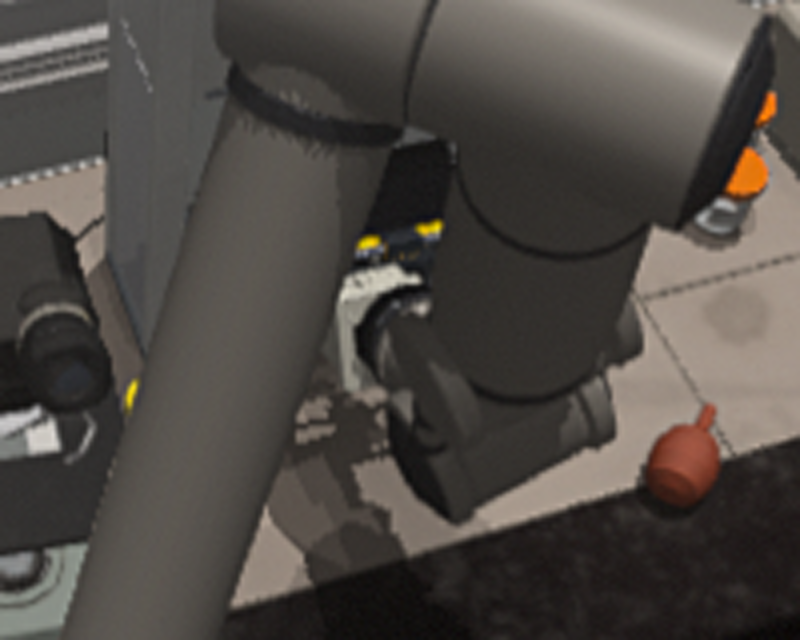

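```bash
cat > pz.py <<'E'
from h import *
from scipy.optimize import brentq
S=cam("scene");T=cam("top")
p=(.6344,-.2037,-.0362)
def W(P): x,y,a=p; return [x+np.cos(a)*P[0]-np.sin(a)*P[1],y+np.sin(a)*P[0]+np.cos(a)*P[1],P[2]]
def zrow(C,row,px,py): return brentq(lambda z:proj(C,W((px,py,z)))[0,1]-row,0,.4)
E
python3 - <<'E'
from pz import *
r=lambda y,f,b:b+(y+.5)/f-.5
print("start",zrow(S,r(356,6,160),-.068,-.118),"now",zrow(S,r(306,6,150),-.068,-.118),"mark",zrow(S,r(178,6,150),-.062,-.129),zrow(S,r(118,6,160),-.062,-.129))
print(proj(S,[W((-.068,-.118,.08)),W((-.068,-.118,.2)),W((-.062,-.129,.215))]))
E
```

```text
start 0.0814507563953691 now 0.14656578062689377 mark 0.21522331065316086 0.21522331065316086
[[361.65307777 219.31381129]
 [366.87914234 184.76451938]
 [371.50077503 179.31837625]]
```

```bash
python3 -m inch '0 0 8 0 0.4;0 0 8 0 0.4;0 0 8 0 0.4;0 0 8 0 0.4;0 0 8 0 0.4;0 0 8 0 0.4;0 0 5 0 0.4;0 0 2 0 0.4'; python3 st.py; python3 - <<'E'
from h import *
S=cam("scene");T=cam("top");save(S,"s6.png",(340,390,160,210),12);save(T,"t6.png",(300,390,130,220),8)
E
```

```text
time: 12.92
tool_pos: [0.3944, -0.1903, 0.2638]
tool_rot: [-3.139, 0.536, -0.029]
contact_force: [-2.7, -0.4, -3.0]
opening: 0.0366
t 12.92 q [-0.831  0.38   2.279  2.012  0.752 -1.058] pos [ 0.3944 -0.1903  0.2638] xaxis [ 0.859 -0.025 -0.511] yaxis [-0.03  -1.    -0.002] tip [ 0.5474 -0.1948  0.1728] F [-2.7 -0.4 -3. ]
```

View pics/s6.png

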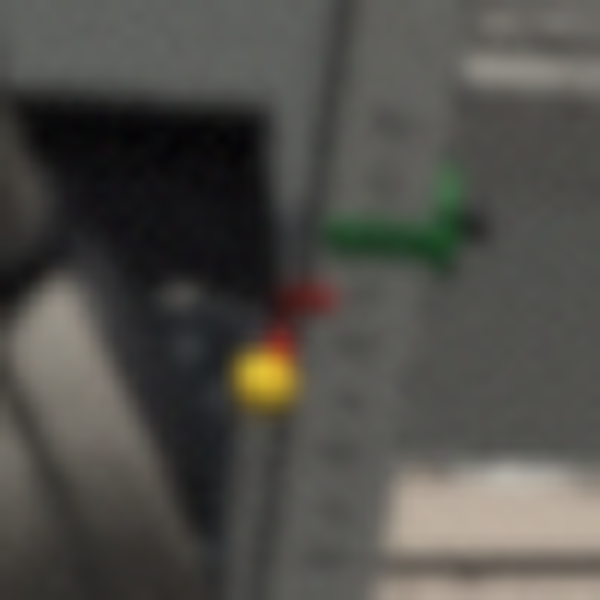

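View pics/t6.png

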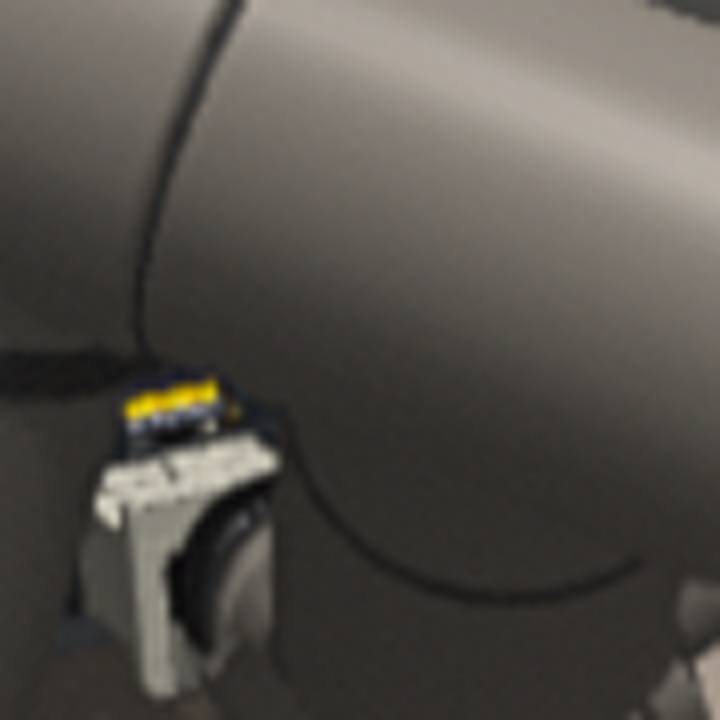

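```bash
python3 - <<'E'
from pz import *
r=lambda y,f,b:b+(y+.5)/f-.5
for d in (-.062,-.065,-.068): print(d,zrow(S,r(239,12,160),d,-.129),"ptr",zrow(S,r(299,12,160),-.068,-.118),"ptr start",zrow(S,r(356,6,160),-.068,-.118))
img=S[0].astype(int)
# colour centroids
R=img[...,0];G=img[...,1];B=img[...,2]
for nm,w in (("red",np.clip(R-np.maximum(G,B)-25,0,None)),("green",np.clip(G-np.maximum(R,B)-15,0,None))):
    w=w*1.0; w[:165]=0;w[200:]=0;w[:,:355]=0;w[:,385:]=0
    for c in range(355,385):
        s=w[:,c].sum()
        if s>20: print(nm,c,round((w[:,c]*np.arange(384)).sum()/s,2),int(s))
E
```

```text
-0.062 0.21454277981416478 ptr 0.2010105935070022 ptr start 0.0814507563953691
-0.065 0.21646624675098786 ptr 0.2010105935070022 ptr start 0.0814507563953691
-0.068 0.2183897145070471 ptr 0.2010105935070022 ptr start 0.0814507563953691
red 362 188.81 103
red 363 188.43 167
red 364 187.07 71
red 365 184.34 32
red 366 184.37 30
green 368 178.95 21
green 369 179.0 24
green 370 178.96 24
green 374 179.41 22
green 375 179.5 34
green 376 178.5 70
green 377 177.0 87
```

```bash
python3 -m inch '0 0 4 0 0.4;0 0 4 0 0.4;0 0 4 0 0.4;0 0 2 0 0.4;0 0 1 0 0.4;0 0 0 0 0.4;0 0 0 0 0.4'; python3 st.py; python3 - <<'E'
from pz import *
save(S,"s7.png",(340,390,160,210),12);
img=S[0].astype(int)
R=img[...,0];G=img[...,1];B=img[...,2]
for nm,w in (("red",np.clip(R-np.maximum(G,B)-25,0,None)),("green",np.clip(G-np.maximum(R,B)-15,0,None))):
    w=w*1.0; w[:165]=0;w[200:]=0;w[:,:355]=0;w[:,385:]=0
    for c in range(355,385):
        s=w[:,c].sum()
        if s>20: print(nm,c,round((w[:,c]*np.arange(384)).sum()/s,2),int(s))
E
```

```text
time: 13.7
tool_pos: [0.3946, -0.1905, 0.279]
tool_rot: [-3.14, 0.535, -0.029]
contact_force: [-1.4, 1.1, -1.5]
opening: 0.0367
t 13.7 q [-0.831  0.339  2.265  1.959  0.731 -0.986] pos [ 0.3946 -0.1905  0.279 ] xaxis [ 0.86  -0.025 -0.51 ] yaxis [-0.03  -1.    -0.002] tip [ 0.5477 -0.1949  0.1882] F [-1.4  1.1 -1.5]
red 362 184.78 54
red 363 184.13 122
red 364 183.43 110
red 365 179.49 39
red 366 179.53 32
green 370 179.1 21
green 374 179.52 27
green 375 179.54 37
green 376 178.44 68
green 377 177.06 94
```

View pics/s7.png

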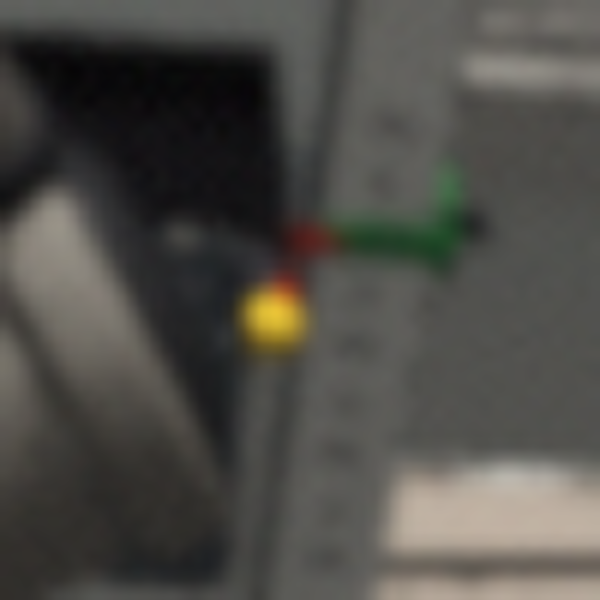

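```bash
python3 -m inch '0 0 -4 0 0.4;0 0 -5 0 0.4;0 0 -6 0 0.4;-6 0 -3 0 0.4;-14 0 0 0 0.4;-20 0 0 0 0.4;-22 0 0 0 0.4;-15 0 0 0 0.4'; python3 -m inch '-10 0 15 0 0.4;-5 0 25 0 0.4;0 0 30 0 0.4;0 -10 35 0 0.4;0 -20 35 0 0.4;0 -30 25 0 0.4;0 -30 20 0 0.4;0 -30 10 0 0.4';python3 -m inch '10 -38 0 0 0.4;10 -38 0 0 0.4;10 -38 0 0 0.4;10 -38 0 0 0.4;0 0 0 0 0.4;0 0 0 0 0.4'; python3 st.py; python3 - <<'E'
from h import *
S=cam("scene");T=cam("top");save(S,"s8.png");save(T,"t8.png");save(S,"s8c.png",(340,390,160,210),12);save(T,"t8c.png",(310,370,130,190),10)
E
```

```text
time: 14.47
tool_pos: [0.3163, -0.19, 0.2604]
tool_rot: [-3.138, 0.536, -0.029]
contact_force: [0.0, -0.5, -0.2]
opening: 0.0368
time: 15.13
tool_pos: [0.3023, -0.3111, 0.4572]
tool_rot: [3.139, 0.533, -0.031]
contact_force: [0.6, -0.9, -0.5]
opening: 0.0367
time: 15.63
tool_pos: [0.3425, -0.4639, 0.4522]
tool_rot: [-3.136, 0.536, -0.027]
contact_force: [1.1, 1.5, -1.0]
opening: 0.0369
t 15.63 q [-1.271  0.335  1.595  1.133  1.117 -0.161] pos [ 0.3425 -0.4639  0.4522] xaxis [ 0.859 -0.023 -0.511] yaxis [-0.03  -1.    -0.005] tip [ 0.4954 -0.4681  0.3612] F [ 1.1  1.5 -1. ]
```

View pics/s8.png

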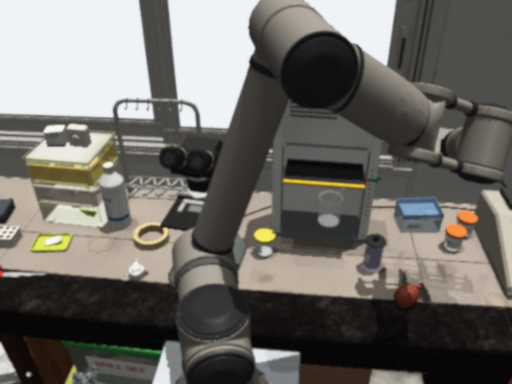

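View pics/s8c.png

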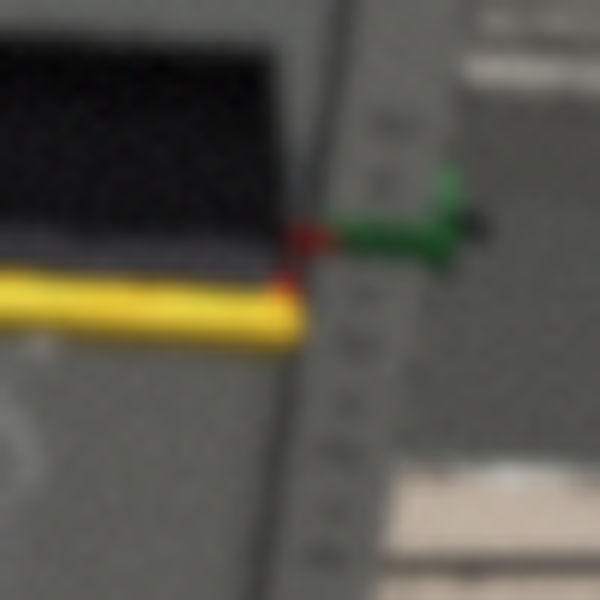

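View pics/t8.png

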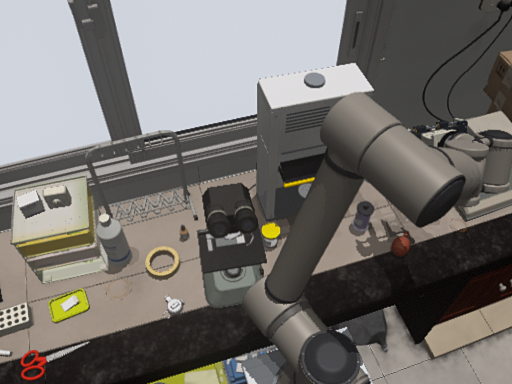

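View pics/t8c.png

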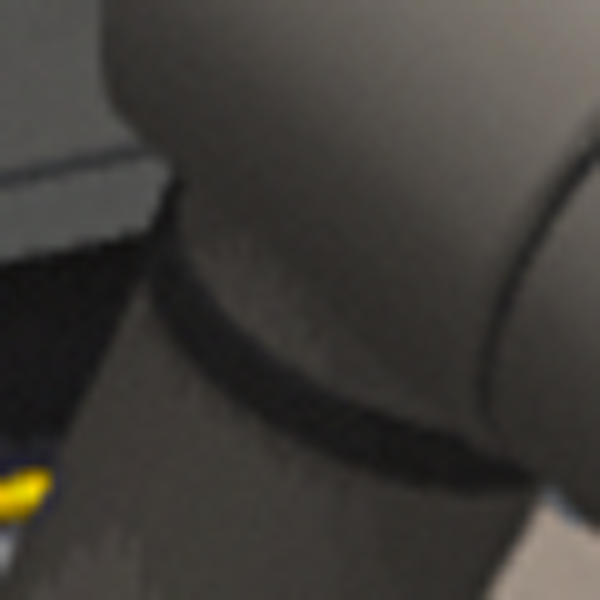

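```bash
python3 -m inch '-5 -15 30 0 0.4;-10 -30 15 0 0.4;-10 -35 0 0 0.4;-10 -30 0 0 0.4;-10 -20 0 0 0.4;0 0 0 0 0.4;0 0 0 0 0.4'; python3 st.py; python3 - <<'E'
from h import *
T=cam("top");save(T,"t9.png");save(T,"t9c.png",(310,370,130,190),10)
E
```

```text
time: 16.32
tool_pos: [0.297, -0.5919, 0.499]
tool_rot: [-3.138, 0.536, -0.029]
contact_force: [0.4, 0.5, -0.4]
opening: 0.0365
t 16.32 q [-1.404  0.494  1.214  1.051  1.333 -0.017] pos [ 0.297  -0.5919  0.499 ] xaxis [ 0.86  -0.025 -0.51 ] yaxis [-0.031 -1.    -0.003] tip [ 0.45   -0.5963  0.4082] F [ 0.4  0.5 -0.4]
```

View pics/t9.png

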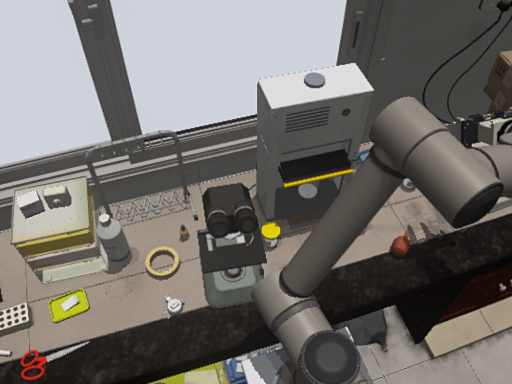

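View pics/t9c.png

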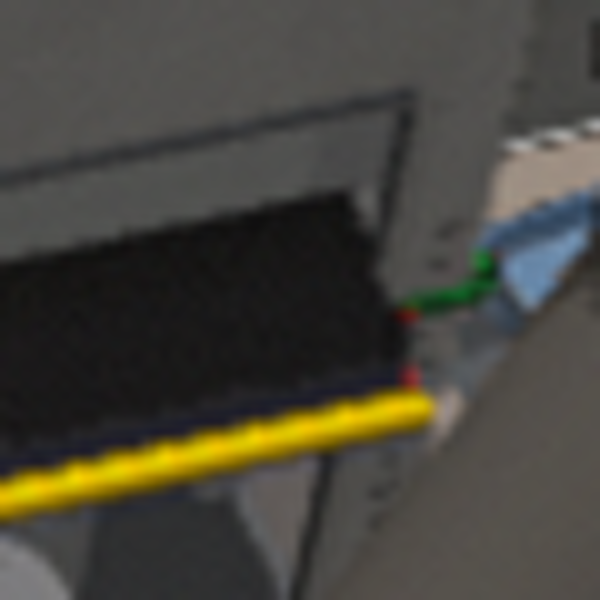

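```bash
python3 -m inch '0 0 0 0 0.4;0 0 0 0 0.4'; python3 -c "
from cell import workorder
print(workorder.hand_in())"
```

```text
time: 16.53
tool_pos: [0.2984, -0.5907, 0.5001]
tool_rot: [-3.14, 0.535, -0.028]
contact_force: [-0.3, 0.2, -0.1]
opening: 0.0367
the job is handed in; nothing more can be done
None
```

I pushed the sash up with the fingertips under the yellow lip until the red pointer was level with the green clip, then drew back and handed in at 16.5 s.

- **Tilting the tool:** The moves only allow turns about the vertical, and the tool started pointing straight down. I tilted the fingers about 60° forward by driving the arm against its reach limit in free air; the tilt stayed when the arm came back. During this, joint 3 read 0.036–0.037 rad, just under its listed 0.04 lower limit; I took that as rounding, but cannot confirm it.
- **Push:** Contact force was about 3–4 N downward on the tool while pushing. I never pinched the lip. The fingers were then lowered clear and withdrawn.
- **Pointer height:** Both cameras, after the arm had drawn back, put the pointer about 1 mm below the clip's height. I read the pixels by eye, and the clip's depth on the post leaves roughly ±3 mm uncertainty, inside the 8 mm allowed.
- **Sash at rest:** The pointer looked level with the clip in both the last push picture and the picture after drawing back.
- **Loose things:** The jar, cup, tape roll and dropper bottle look unmoved in the pictures, but I compared them only by eye. The beaker is upright in its place. The tool read only sensor-noise forces at the end.
- **Disagreement between measurements:** My two-view heights for the lip and pointer at the start came out 6–13 mm above the stated 80 mm. I therefore used the stated lip height for the hood fit and compared the pointer with the clip directly.

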